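Swing the probe arm over the coin cell and clamp it

TASK

Set up the cell contact station to measure the coin cell: with a finger, gently push the probe arm round until its probe is over the middle of the plain round coin cell, then push the black clamp lever on top of the pivot clockwise (seen from above) all the way to its stop. Leave the cells in their trays and everything else on the bench where it is; nothing is picked up, and the arm must still be over the coin cell at the end.

Things in the scene. Friction and masses are not known exactly. Their poses are not given: they have to be found in the camera images.
- station: Fixed flat grey plate 260 x 340 x 14 mm; origin under its centre, +x away from the robot, turned up to 17 deg. Pivot 80 mm along +x. Four open white trays (56 mm square, rim 19, floor 17 mm above the bench) on an arc of 140 mm radius about the pivot, 24 and 60 deg either side of the plate's -x. Each holds one sample, in any order; all samples end below 30 mm above the bench.
- probe_arm: Delicate aluminium bar 12 mm wide, 55 to 75 mm above the bench, from the pivot (its origin, at bench height) to 160 mm along its -x; hub 34 mm wide. Turns either way about the vertical, 83 deg each side of the plate's -x; friction 0.15 N m, stays where left, clamped or not. Starts between the middle trays, over no sample. Over 30 N from the fingers (a pinch or blow) is too much.
- probe_tip (a point): The tip of the thin probe that hangs below the bar 140 mm from the pivot axis, 38 mm above the bench; it moves with the arm and passes clear above all samples. The probe's black body is 11 mm wide.
- pivot (a point): The pivot axis of arm and lever, at mid-height of the lever, 102 mm above the bench.
- clamp_lever (a joint): Angle of the black clamp lever, rad: 0 loose, pointing 49 deg left (+y) of the plate's +x; grows clockwise from above to the stop at 1.6, 43 deg right of +x. Starts at 0 to 0.2. Friction 0.12 N m, no spring, stays where left. Bar 12 mm wide, 94 to 110 mm above the bench, on a 28 mm hub, on the far side of the pivot.
- lever_tip (a point): Centre of the ball (20 mm diameter) at the lever's free end, 80 mm from the pivot axis, 102 mm above the bench.
- coin_cell: The coin cell: a plain flat steel disc 30 mm in diameter, 4 mm thick, lying loose in one of the four trays, origin at the centre of its underside. The only solid flat disc in the trays.
- mini_pouch: Another sample: flat rectangular foil cell 40 x 28 x 5 mm, loose in a tray; origin under its centre.
- button_cell: Another sample: small upright steel cylinder 14 mm in diameter, 12 mm high, loose in a tray; origin under its centre.
- spacer_ring: Another sample: flat steel ring, 32 mm outside, 20 mm hole, 4 mm thick, loose in a tray; origin under its centre.
- vial_white: Glass vial with white filling and black cap, 19 mm diameter, 50 mm high, standing on the plate's far left corner (or swapped with the brown one); origin under its centre.
- vial_brown: Glass vial with brown filling and black cap, 19 mm diameter, 50 mm high, standing on the plate's far right corner (or swapped with the white one); origin under its centre.
- milk_bottle: Glass bottle 76 mm in diameter, 185 mm high, standing on the bench left of the station; origin under its centre.
- pouch_cell: Flat foil pouch cell 110 x 75 x 7 mm lying on the bench right of the station; origin under its centre.
- beaker: Glass beaker 64 mm in diameter, 80 mm high, standing on the bench right of the station; origin under its centre.

How it is judged:
By the outcome, as a careful person would: the job done as asked, in the order asked, and still so for the second after the job is handed in, with the robot touching nothing.
It also fails if it takes over 54 s, if anything falls off the work surface, if the arm or the gripper's body presses on something with over 40 N, if the wrist force passes 120 N, or if a joint passes its speed limit or range.

ROBOT

A 6-joint arm with a two-finger parallel gripper is mounted at the origin on the work surface. World frame = base frame: x ahead of the robot, y to its left, z up, the work surface at z = 0. Lengths are in mm, angles in rad, forces in N, time in s.
With the tool pointing down it reaches from about 300 to 750 mm from the base axis. Payload 8.5 kg.
Tool frame: the origin (TCP) lies between the finger pads; the fingertips stand 17 mm ahead of it and the grasp point (between the pads) lies 2 mm behind it; z points along the fingers, y is the line along which they close (so a half turn about z gives the same grasp; the last joint's range is limited). The gripper opens to 85 mm and grips with 20 to 120 N. Pads are 22 mm wide; open, the fingers measure 114 mm over their backs; the gripper's body (76 mm by 85 mm) begins 54 mm behind the grasp point. The pads swing forward as they close: fully open they stand 13 mm farther back than shut.
Start: joints at [-1.36, 0.381, 1.297, -0, 1.464, -0.215], TCP at [227.169, -500.874, 248.322] pointing down, gripper open.
Joint ranges: [-3.11, 3.11], [-0.89, 2.33], [0.22, 2.48], [-1.42, 4.56], [0.17, 2.85], [-2.88, 2.88]. Speed limits (rad/s): [2.39, 2.39, 3.14, 3.14, 3.14, 3.14].

INTERFACE

Orientations are given as a unit quaternion [x, y, z, w].
In Python, from station import env gives the robot as it stands. The module is installed in compiled form; this text tells all that it offers.
- The arm moves only by the tool jog_arm, never from a script. Its argument "targets" is a list of rows, each a list of 4 numbers: the shift along the tool's x, y, z in mm, then the turn about the tool's z in rad. In form: [[x, y, z, turn], ...]. A call has 1 to 8 rows; each row shifts and turns the commanded pose from where the row before left it, along the tool's axes as they then stand; what a row does not reach is not made up. A row lasts 1/12 s, in which the tool goes at most 41.7 mm and 7.16 degrees, less where a joint would pass 70% of its speed; a pose out of reach is approached as far as the arm can. A call with a gripper value outside its range is refused whole. "gripper" is the finger opening in mm, from 0 to 85.4, set as the call begins (left out, the last holds). The fingers move at their own pace and stop on an object; "force" is the grip in N (left out, the last holds). Time passes only in rows, so rows that do not move let the fingers close. It gives the time, the measured TCP pose, the force, the opening and the grip force at its end, in the units of the state.
- env.observe(): the state, without advancing time (a new reading comes with each control period).
- env.read_camera(name): name is "scene" or "top" or "wrist"; returns the picture (420x560x3 uint8, blue, green, red); there is no depth.
- env.camera_model(name): a dict with "intrinsics" (3x3 intrinsics, pixels), "R" (3x3) and "t" (3): a world point X has camera coordinates R X + t; the wrist camera has in their place "tool_from_camera" (4x4, takes a point from camera to tool coordinates, whose origin is the TCP and whose axes are the flange's). Camera axes: x right, y down, z forward; pixel columns grow to the right and rows downward; lengths in mm; the calibration is good to about 2 mm. The wrist camera is an equidistant fisheye: a pixel r from the principal point sees the ray r / f radians off the axis. A picture is of the moment at which its call begins: read the wrist's pose just before it. camera_model takes no time and is no camera call.
- env.sign_off(): hands the job in; it is judged then, once.
The state is a dict: "time": time; "joints": joint angles; "qvel": joint speeds; "tau": joint torques, N m; "position": TCP position; "ee_rot": TCP orientation; "wrist_force": force on the tool from outside, world axes, zero at the start; "ft_torque": the same for the moment, N m; "gripper_width": finger opening in mm; "grip_force": force on a finger pad.
Only numpy, scipy, OpenCV 4.12 (cv2) and the standard library are available. Lean on these libraries where they do the work, as an engineer would, in place of code of your own. Each camera call takes 0.05 s, during which the arm holds its last target. There are 200 camera calls.

## Working session

There is one attempt and no reset: what is moved stays moved. The work goes in short steps, Python scripts to look and compute and a tool call to move; the robot and the scene stay as the last step left them, time stands still between calls to the robot, and variables do not carry over. Pictures are saved under pics/ and viewed, at most 10 in all, crops included, and the job is handed in when it is done.

Besides the shell and the picture viewer there is one more tool, called after ">>>" by a JSON object that holds its "name" and its "arguments", one argument or row to a line. jog_arm: Moves the arm, as the interface text tells. Its arguments: {"type":"object","properties":{"targets":{"type":"array","items":{"type":"array","items":{"type":"number"}}},"gripper":{"type":"number"},"force":{"type":"number"}},"required":["targets"]}

```bash
mkdir -p pics
python3 - <<'E'
from station import env
import cv2
for n in("top","scene"):
    cv2.imwrite(f"pics/{n}0.png",env.read_camera(n))
    m=env.camera_model(n);print(n,m)
s=env.observe();print(s)
print(env.camera_model("wrist"))
E
```

```text
top {'intrinsics': array([[483.97519235,   0.        , 281.14679216],
       [  0.        , 483.97519235, 205.60878346],
       [  0.        ,   0.        ,   1.        ]]), 'R': array([[ 0.00938833, -0.99985787, -0.01400389],
       [-0.98696109, -0.00701501, -0.16080608],
       [ 0.16068498,  0.015331  , -0.98688667]]), 't': array([  -8.50413789,  553.74455996, 1306.81727708])}
scene {'intrinsics': array([[451.11115389,   0.        , 288.08009722],
       [  0.        , 451.11115389, 204.90447753],
       [  0.        ,   0.        ,   1.        ]]), 'R': array([[ 0.7355654 ,  0.67736907,  0.01070938],
       [ 0.44126221, -0.4670587 , -0.76625311],
       [-0.51403425,  0.56835492, -0.64244959]]), 't': array([-388.34523533, -172.64065719, 1608.50393121])}
{'time': 0.1, 'joints': array([-1.36029090e+00,  3.81121145e-01,  1.29813778e+00,  2.80256893e-06,
        1.46356616e+00, -2.15324829e-01]), 'qvel': array([-0.00183771, -0.00158585, -0.00334273,  0.00032547,  0.00043465,
       -0.00021404]), 'tau': array([ 4.56314738e-03, -4.49214149e+01, -2.31657600e+01, -1.08924128e-04,
    
[... 202 characters left out ...]
ce': array([-0.24893739, -0.41695368,  0.8918523 ]), 'ft_torque': array([ 0.01123636, -0.00132534,  0.01239379]), 'grip_force': 0.0, 'gripper_width': 85.18978696235723}
{'intrinsics': array([[325.1922621 ,   0.        , 285.57913786],
       [  0.        , 325.1922621 , 205.38036949],
       [  0.        ,   0.        ,   1.        ]]), 'tool_from_camera': array([[-1.10204091e-03, -9.57705870e-01, -2.87746854e-01,
         7.26684013e+01],
       [ 9.99999125e-01, -1.26595621e-03,  3.83579319e-04,
        -3.67440104e-01],
       [-7.31631082e-04, -2.87746180e-01,  9.57706427e-01,
        -1.25752300e+02],
       [ 0.00000000e+00,  0.00000000e+00,  0.00000000e+00,
         1.00000000e+00]])}
```

View pics/top0.png

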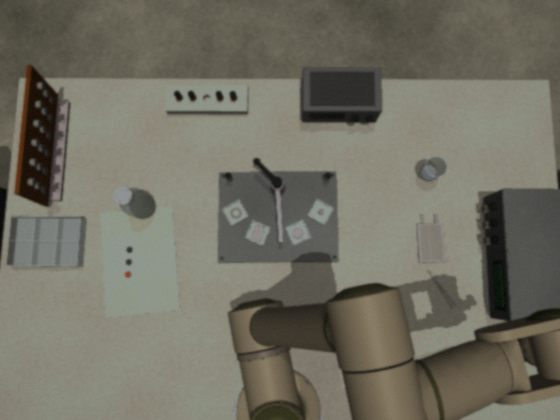

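View pics/scene0.png

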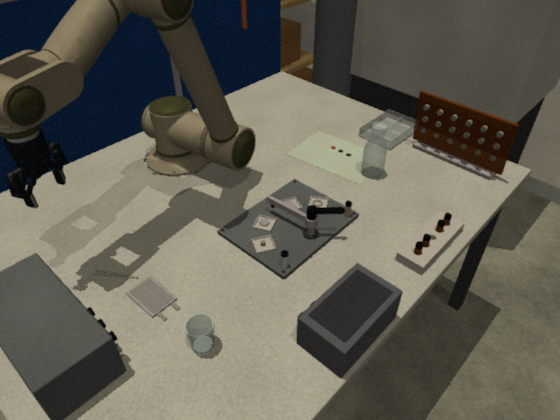

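The top view shows the plate at about (218-338, 172-262), pivot near (277,186), lever tip near (257,162), arm tip near (281,240) and trays at (235,212), (258,233), (298,232), (320,211). I'll enlarge both views.

Run:
```python
import cv2,numpy as np
a=cv2.imread("pics/top0.png")[150:275,205:350]
b=cv2.imread("pics/scene0.png")[175:275,215:365]
a=cv2.resize(a,(580,500),interpolation=cv2.INTER_CUBIC)[:, :]
cv2.imwrite("pics/a.png",cv2.convertScaleAbs(a,alpha=1.6))
b=cv2.resize(b,None,fx=5,fy=5,interpolation=cv2.INTER_CUBIC)
cv2.imwrite("pics/b.png",cv2.convertScaleAbs(b,alpha=1.5))
```

```text
(no output)
```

View pics/a.png

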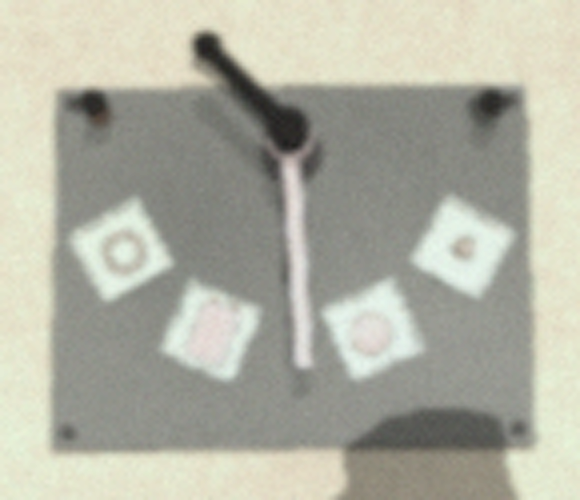

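View pics/b.png

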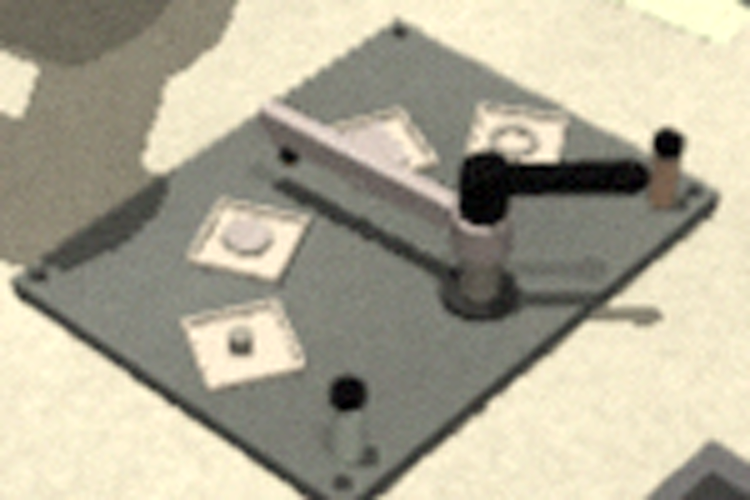

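Plain disc: in the tray right of the arm (crop px (371,333)); spacer ring far left, pouch middle left, button cell far right. I'll work out world geometry.

```bash
cat > h.py <<'E'
from station import env
import numpy as np, cv2
from scipy.optimize import least_squares
def px2w(n,uv,z):
    m=env.camera_model(n);r=np.linalg.inv(m["intrinsics"])@[uv[0],uv[1],1];d=m["R"].T@r;c=-m["R"].T@m["t"]
    return (c+d*(z-c[2])/d[2])[:2]
def wrist(uv,z,s):
    from scipy.spatial.transform import Rotation as Ro
    m=env.camera_model("wrist");K=m["intrinsics"];T=m["tool_from_camera"]
    p=np.array([uv[0]-K[0,2],uv[1]-K[1,2]]);r=np.linalg.norm(p);th=r/K[0,0]
    d=np.r_[p/r*np.sin(th),np.cos(th)];R=Ro.from_quat(s["ee_rot"]).as_matrix()
    d=R@T[:3,:3]@d;c=s["position"]+R@T[:3,3]
    return (c+d*(z-c[2])/d[2])[:2]
E
python3 - <<'E'
from h import *
f=lambda u,v:(205+u/4-.375,150+v/4-.375)
w=lambda u,v,z:px2w("top",f(u,v),z)
C=np.array([w(*p,14) for p in((57,90),(523,86),(535,447),(52,450))])
L=np.array([[130,170],[130,-170],[-130,-170],[-130,170]])
def T(q,p): c,s=np.cos(q[2]),np.sin(q[2]);return np.array(p)@np.array([[c,s],[-s,c]])+q[:2]
q=least_squares(lambda q:(T(q,L)-C).ravel(),[*C.mean(0),0]);print(q.x,q.fun.round(1))
q=q.x;print("pivot",T(q,[80,0]))
for a in(-60,-24,24,60):
    a=np.radians(a);print("tray",T(q,[80-140*np.cos(a),-140*np.sin(a)]))
for n,u,v,z in(("traymeas R24",373,330,19),("R60",463,246,19),("L24",212,330,19),("L60",122,249,19)):print(n,w(u,v,z))
print("coin",w(371,333,21),"armtip",w(303,366,75),"leverball",w(206,45,102),"levhub",w(289,127,108), "armhub",w(291,140,75))
E
```

```text
[5.28733886e+02 6.75712505e+00 1.68443049e-02] [ 0.1  1.2  0.8 -2.  -0.1 -0.2 -0.8  1.1]
pivot [608.7225369    8.10460572]
tray [536.69030038 128.15191682]
tray [479.88519437  62.88543421]
tray [481.80343854 -50.98466972]
tray [ 540.77463409 -114.30079654]
traymeas R24 [482.56586322 -51.42089324]
R60 [ 542.91994302 -115.02076484]
L24 [481.66981365  62.17023961]
L60 [539.0011111 127.2132512]
coin [480.2197516  -49.98262914] armtip [451.80556162  -3.23155494] leverball [667.07255072  64.29085938] levhub [609.27777581   7.16348387] armhub [607.24177562   6.51635597]
```

>>> {"name": "jog_arm", "arguments": {
  "targets": [
    [0,0,0,0.105],
    [0,0,0,0.105],
    [0,0,0,0.105],
    [0,0,0,0.1],
    [15,-36,0,0],
    [15,-36,0,0],
    [15,-36,0,0],
    [15,-36,0,0]
  ],
  "gripper": 0,
  "force": 20
}}

```text
time: 0.77
position: [285.7, -354.5, 247.9]
ee_rot: [1.0, 0.005, -0.0, -0.0]
wrist_force: [0.9, 0.4, 0.8]
gripper_width: -0.1
grip_force: 0.0
```

>>> {"name": "jog_arm", "arguments": {
  "targets": [
    [17,-36,0,0],
    [17,-36,0,0],
    [17,-36,0,0],
    [17,-36,0,0],
    [17,-36,0,0],
    [17,-36,0,0],
    [17,-36,0,0],
    [17,-36,0,0]
  ]
}}

```text
time: 1.43
position: [418.7, -64.7, 248.3]
ee_rot: [1.0, 0.005, -0.0, -0.0]
wrist_force: [1.7, -0.8, -0.6]
gripper_width: 0.3
grip_force: 0.0
```

>>> {"name": "jog_arm", "arguments": {
  "targets": [
    [20,-34,0,0],
    [20,-34,0,0],
    [20,-34,0,0],
    [18,-14,0,0],
    [0,0,0,0],
    [0,0,0,0]
  ]
}}

```text
time: 1.93
position: [495.3, 50.8, 247.7]
ee_rot: [1.0, 0.006, -0.001, -0.0]
wrist_force: [-0.4, 0.5, 0.2]
gripper_width: -0.2
grip_force: 0.0
```

Run:
```python
from h import *
s=env.observe();print(s["position"],s["ee_rot"])
cv2.imwrite("pics/w1.png",cv2.convertScaleAbs(env.read_camera("wrist"),alpha=1.5))
```

```text
[495.34322702  50.7899583  247.66796654] [ 9.99979212e-01  6.41258187e-03 -6.73174209e-04 -1.67776831e-05]
```

View pics/w1.png

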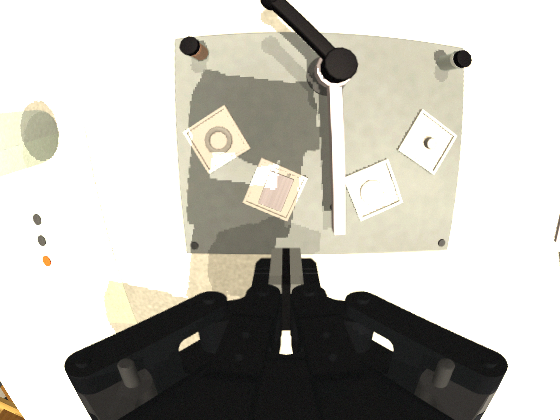

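The wrist view shows the lever hub (339,66), arm end (340,234), coin tray (373,189) with a washed-out coin. I'll enlarge the raw picture around the coin tray.

Run:
```python
from h import *
i=env.read_camera("wrist")
c=i[145:245,310:430]
c=cv2.resize(c,None,fx=5,fy=5,interpolation=cv2.INTER_CUBIC).astype(float)
c=np.clip((c-60)*1.3,0,255) if c.max()<255 and 0 else c
cv2.imwrite("pics/c.png",cv2.createCLAHE(4,(4,4)).apply(cv2.cvtColor(c.clip(0,255).astype(np.uint8),cv2.COLOR_BGR2GRAY)))
s=env.observe()
for n,uv,z in(("hub",(339,66),110),("armtip",(340,234),75),("coin",(371,191),21),("tray",(373,189),19),("ball",(268,2),102)):print(n,wrist(uv,z,s))
```

```text
hub [604.95598316   7.86575161]
armtip [448.1326726   -5.16048539]
coin [479.29050291 -48.42630728]
tray [481.20547943 -51.21219001]
ball [661.4141702   65.73244616]
```

View pics/c.png

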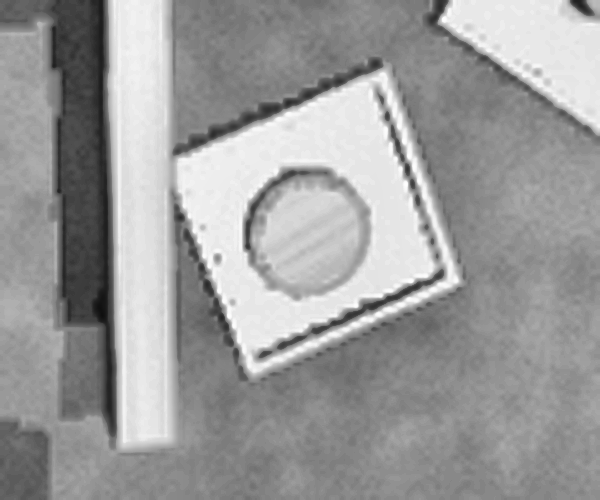

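Coin centre is at about (371,191) in the wrist image, world ≈ (479.8,-49), i.e. arm angle ≈ 23.8° from world -x; arm now at ≈ 4°. Descend on the arm's left side.

>>> {"name": "jog_arm", "arguments": {
  "targets": [
    [5,0,37,0],
    [0,0,37,0],
    [0,0,37,0],
    [0,0,37,0],
    [0,0,34,0],
    [0,0,0,0],
    [0,0,0,0],
    [0,0,0,0]
  ]
}}

```text
time: 2.7
position: [501.1, 49.4, 68.3]
ee_rot: [1.0, 0.005, 0.001, 0.0]
wrist_force: [0.9, 0.5, 0.3]
gripper_width: -0.1
grip_force: 0.0
```

>>> {"name": "jog_arm", "arguments": {
  "targets": [
    [0,6,0,0],
    [0,6,0,0],
    [0,4,0,0],
    [0,3,0,0],
    [0,3,0,0],
    [0,3,0,0],
    [0,3,0,0],
    [0,3,0,0]
  ]
}}

```text
time: 3.37
position: [500.6, 18.9, 66.3]
ee_rot: [1.0, 0.005, -0.0, -0.0]
wrist_force: [0.2, 1.9, 0.8]
gripper_width: -0.0
grip_force: 0.8
```

>>> {"name": "jog_arm", "arguments": {
  "targets": [
    [0,3,0,0],
    [0,3,0,0],
    [0,3,0,0],
    [0,3,0,0],
    [0,3,0,0],
    [0,3,0,0],
    [0,3,0,0],
    [0,3,0,0]
  ]
}}

```text
time: 4.03
position: [500.8, -5.2, 66.3]
ee_rot: [1.0, 0.005, -0.0, -0.0]
wrist_force: [0.2, 2.5, 0.9]
gripper_width: -0.1
grip_force: 0.8
```

>>> {"name": "jog_arm", "arguments": {
  "targets": [
    [0,2,0,0],
    [0,1,0,0],
    [0,1,0,0],
    [0,0,0,0],
    [0,0,0,0]
  ]
}}

```text
time: 4.45
position: [500.8, -9.0, 66.3]
ee_rot: [1.0, 0.005, -0.0, 0.0]
wrist_force: [-0.9, -0.3, 0.8]
gripper_width: 0.1
grip_force: 0.1
```

Run:
```python
from h import *
s=env.observe();print(s["position"],s["ee_rot"],s["wrist_force"])
i=env.read_camera("wrist")
cv2.imwrite("pics/w2.png",i)
t=env.read_camera("top");cv2.imwrite("pics/t2.png",t)
cv2.imwrite("pics/w2v.png",cv2.createCLAHE(3,(4,4)).apply(cv2.cvtColor(cv2.resize(i[60:330,200:520],None,fx=2.2,fy=2.2,interpolation=cv2.INTER_CUBIC),cv2.COLOR_BGR2GRAY)))
```

```text
[500.80488612  -8.98291039  66.30996331] [ 9.99985350e-01  5.41064873e-03 -1.12636028e-04  1.11079451e-04] [-0.85723434 -0.32446377  0.8052057 ]
```

View pics/w2v.png

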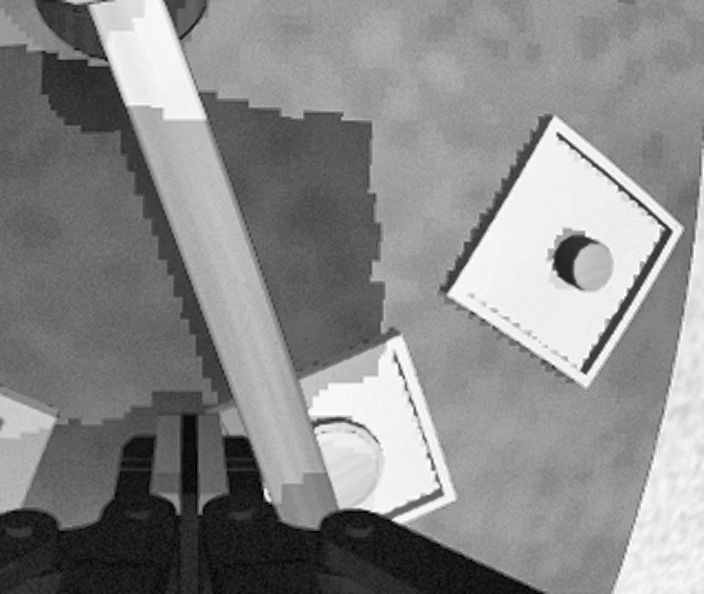

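The bar runs from (130,30) to (300,500) in this crop; the coin's right part shows at (345,462), so the bar is just short of the coin's centre. I'll get the bar's angle from both edges.

Run:
```python
from h import *
s=env.observe()
f=lambda u,v:(200+(u+.5)/2.2-.5,60+(v+.5)/2.2-.5)
for n,P in(("R",((165,5),(207,121),(262,270),(313,400))),("L",((95,12),(131,108),(190,262),(240,395)))):
    W=np.array([wrist(f(*p),75,s) for p in P]);d=W[-1]-W[0]
    print(n,W.round(1).tolist(),np.degrees(np.arctan2(-d[1],-d[0])))
    th=np.arctan2(-d[1],-d[0]);nrm=np.array([-np.sin(th),np.cos(th)])
    print(" dist pivot",(W-[608.7,7.8])@nrm)
# coin right edge arc -> circle
P=np.array([wrist(f(*p),21,s) for p in((313,423),(345,421),(372,437),(383,462),(374,490),(352,510))])
q=least_squares(lambda c:np.hypot(*(P-c).T)-15,[480,-49]);print("coin",q.x,q.fun)
# bar far end in top image: dark-corrected check
i=cv2.imread("pics/t2.png")[150:275,205:350];cv2.imwrite("pics/t2v.png",cv2.convertScaleAbs(cv2.resize(i,None,fx=4,fy=4,interpolation=cv2.INTER_CUBIC),alpha=1.6))
```

```text
R [[591.0, -4.1], [572.0, -11.0], [547.2, -20.7], [523.6, -30.9]] 21.648189221964994
 dist pivot [-4.53881592 -3.96006605 -3.78288866 -4.53881592]
L [[590.0, 7.2], [574.0, 1.3], [548.5, -8.5], [524.5, -17.7]] 20.779177382160224
 dist pivot [6.05705306 6.18350007 6.09347479 6.05705306]
coin [479.59976663 -47.81309873] [ 0.49716542  0.09218609 -0.28421549  0.10868792  0.09075619  0.38489302]
```

>>> {"name": "jog_arm", "arguments": {
  "targets": [
    [0,2,0,0],
    [0,2,0,0],
    [0,1,0,0],
    [0,0,0,0],
    [0,0,0,0]
  ]
}}

```text
time: 4.97
position: [500.9, -14.0, 66.3]
ee_rot: [1.0, 0.005, -0.0, 0.0]
wrist_force: [-0.6, -0.4, -0.2]
gripper_width: -0.2
grip_force: 0.1
```

>>> {"name": "jog_arm", "arguments": {
  "targets": [
    [0,-4,0,0],
    [-2,-15,0,0],
    [-4,-25,0,0],
    [-4,-30,0,0],
    [-30,0,-25,0],
    [-30,0,-25,0],
    [0,0,0,0],
    [0,0,0,0]
  ]
}}

```text
time: 5.63
position: [429.9, 59.7, 117.5]
ee_rot: [1.0, 0.006, 0.001, 0.0]
wrist_force: [-0.7, -0.7, 0.2]
gripper_width: -0.1
grip_force: 0.0
```

Run:
```python
from h import *
s=env.observe();print(s["position"],s["ee_rot"],s["wrist_force"])
i=env.read_camera("wrist")
cv2.imwrite("pics/w3.png",i)
cv2.imwrite("pics/w3v.png",cv2.createCLAHE(3,(4,4)).apply(cv2.cvtColor(cv2.resize(i[0:270,270:560],None,fx=2.2,fy=2.2,interpolation=cv2.INTER_CUBIC),cv2.COLOR_BGR2GRAY)))
```

```text
[429.85255737  59.66098133 117.45081391] [9.99983532e-01 5.57668781e-03 1.33297774e-03 2.43825866e-04] [-0.74844523 -0.69664778  0.21599895]
```

View pics/w3v.png

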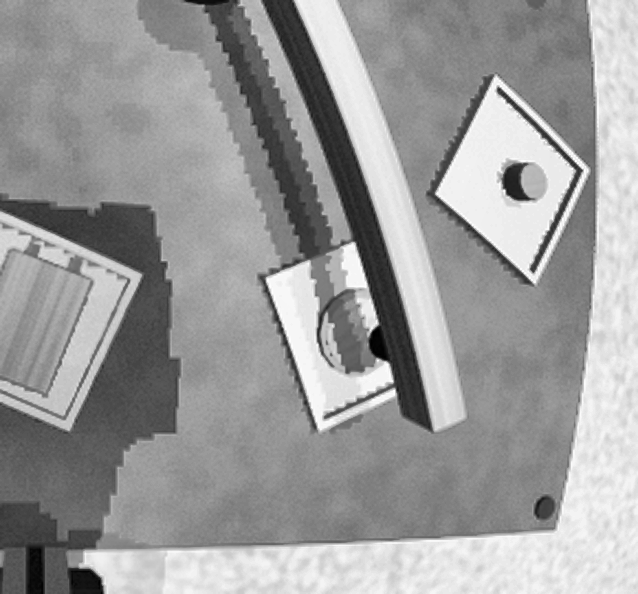

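The coin is at about (358,332), the probe's black body at (378,343) and the bar's end face top corners at (434,431) and (466,414). Computing both.

Run:
```python
from h import *
s=env.observe()
f=lambda u,v:(270+(u+.5)/2.2-.5,(v+.5)/2.2-.5)
P=np.array([wrist(f(*p),21,s) for p in((319,335),(322,313),(335,296),(352,289),(333,363),(350,374),(325,352))])
q=least_squares(lambda c:np.hypot(*(P-c).T)-15,[480,-49]);print("coin",q.x,q.fun.round(1))
A,B=[wrist(f(*p),75,s) for p in((434,431),(466,414))];e=(A+B)/2
print("end",A,B,e)
for pv in((608.7,7.8),(608.7,8.8)):
    d=pv-e;g=pv-q.x;print(np.degrees(np.arctan2(d[1],d[0])),np.hypot(*d),np.degrees(np.arctan2(g[1],g[0])),np.hypot(*g))
W=np.array([wrist(f(*p),75,s) for p in((340,30),(380,130),(407,220),(424,300),(434,380))]); d=W[-1]-W[0]
c=np.array([e+(np.array([608.7,7.8])-e)*20/160]);print("probe",c, "body px at z50",wrist(f(372,343),45,s))
```

```text
coin [480.072765   -48.38073392] [ 0.3  0.5  0.  -0.7 -0.4  0.  -0.3]
end [459.94046947 -48.42374297] [464.98872704 -58.5964902 ] [462.46459826 -53.51011659]
22.74617574216958 158.5677240783497 23.594342961189064 140.3611073227721
23.078592575211964 158.95704876652167 23.967351842727037 140.76434888394945
probe [[480.74402347 -45.84635201]] body px at z50 [479.08529488 -41.11730462]
```

>>> {"name": "jog_arm", "arguments": {
  "targets": [
    [-8,26,-6,0],
    [-8,28,-6,0],
    [-8,28,-6,0],
    [-8,28,-6,0],
    [0,0,0,0],
    [0,0,0,0],
    [0,0,0,0]
  ]
}}

```text
time: 6.27
position: [399.7, -50.9, 139.7]
ee_rot: [1.0, 0.005, -0.0, -0.0]
wrist_force: [0.2, -0.5, 0.6]
gripper_width: -0.3
grip_force: 0.0
```

Run:
```python
from h import *
s=env.observe();print(s["position"],s["ee_rot"],s["wrist_force"])
i=env.read_camera("wrist");t=env.read_camera("scene")
cv2.imwrite("pics/w4.png",i);cv2.imwrite("pics/s4.png",t)
cl=cv2.createCLAHE(3,(4,4))
a=cv2.resize(i[0:240,190:380],(475,600),interpolation=cv2.INTER_CUBIC)
b=cv2.resize(t[190:275,225:290],None,fx=5,fy=5,interpolation=cv2.INTER_CUBIC);b=np.vstack([b,np.zeros((175,325,3),np.uint8)])
v=np.hstack([a,b]);print(v.shape)
cv2.imwrite("pics/v4.png",cl.apply(cv2.cvtColor(v,cv2.COLOR_BGR2GRAY)))
```

```text
[399.68037385 -50.88879352 139.67790887] [ 9.99987054e-01  5.05621907e-03 -4.74764380e-04 -3.19093762e-04] [ 0.20660439 -0.45736714  0.56961905]
(600, 800, 3)
```

View pics/v4.png

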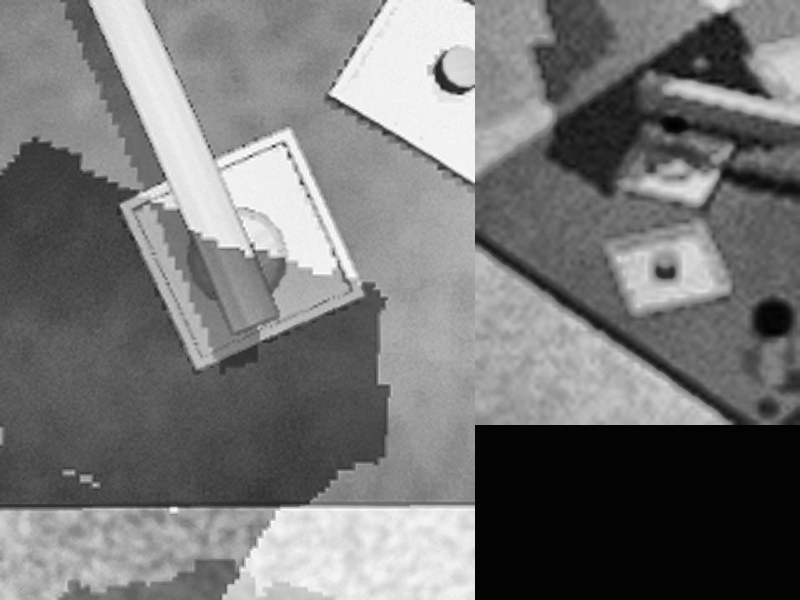

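Bar edges run (90,0)-(232,334) and (143,0)-(278,318); the coin spans about (189,270) to (286,255), so it shows more on the right. Computing with the height difference.

Run:
```python
from h import *
s=env.observe()
f=lambda u,v:(190+(u+.5)/2.5-.5,(v+.5)/2.5-.5)
P=np.array([wrist(f(*p),21,s) for p in((189,265),(192,250),(194,283),(204,296),(240,209),(262,214),(279,230),(286,252),(283,270))])
q=least_squares(lambda c:np.hypot(*(P-c).T)-15,[480,-49]);print("coin",q.x,q.fun.round(1))
T=np.mean([wrist(f(*p),19,s) for p in((121,206),(291,127),(364,293),(197,370))],axis=0);print("tray",T)
L=[wrist(f(*p),75,s) for p in((90,0),(232,334))];R=[wrist(f(*p),75,s) for p in((143,0),(278,318))]
e=(L[1]+R[1])/2;print(L,R,"end",e)
for l in(L,R):
    d=l[0]-l[1];print(np.degrees(np.arctan2(d[1],d[0])))
m0=(L[0]+R[0])/2;d=(m0-e)/np.hypot(*(m0-e));n=np.array([-d[1],d[0]])
print("midline offset of coin",(q.x-e)@n,"along",(q.x-e)@d,"pivot off",(np.array([608.7,7.8])-e)@n)
K=env.camera_model("wrist")["intrinsics"];c=s["position"]+[72,0,126];print(c)
```

```text
coin [477.67056982 -48.73301616] [-0.4 -1.2 -0.1  0.1 -0.1  0.2 -0.1 -0.6 -1.1]
tray [481.00845042 -50.35959872]
[array([540.66080931, -13.45706222]), array([458.69828209, -47.71983163])] [array([539.95756987, -26.0686187 ]), array([462.60858534, -58.37739508])] end [460.65343371 -53.04861336]
22.68637537076874
22.670360408321542
midline offset of coin -2.5792271458989067 along 17.36533580677091 pivot off -0.9371189362671811
[471.55469862 -50.24790911 265.80142904]
```

>>> {"name": "jog_arm", "arguments": {
  "targets": [
    [26,-22,0,0],
    [25,-22,0,0],
    [25,-22,0,0],
    [25,-22,0,0],
    [0,0,37,0],
    [0,0,36,0],
    [0,0,0,0],
    [0,0,0,0]
  ]
}}

```text
time: 7.03
position: [498.6, 39.1, 66.5]
ee_rot: [1.0, 0.006, -0.002, -0.0]
wrist_force: [0.6, -0.1, 0.3]
gripper_width: -0.0
grip_force: 0.0
```

>>> {"name": "jog_arm", "arguments": {
  "targets": [
    [0,13,0,0],
    [0,13,0,0],
    [0,8,0,0],
    [0,6,0,0],
    [0,4,0,0],
    [0,2,0,0],
    [0,1,0,0],
    [0,0,0,0]
  ]
}}

```text
time: 7.7
position: [499.9, -8.8, 67.5]
ee_rot: [1.0, 0.005, 0.0, -0.0]
wrist_force: [0.4, 0.7, -0.6]
gripper_width: -0.0
grip_force: 0.0
```

>>> {"name": "jog_arm", "arguments": {
  "targets": [
    [0,2,0,0],
    [0,2,0,0],
    [0,1.5,0,0],
    [0,1,0,0],
    [0,1,0,0],
    [0,0,0,0],
    [0,0,0,0]
  ]
}}

```text
time: 8.28
position: [499.9, -16.4, 67.3]
ee_rot: [1.0, 0.005, -0.0, -0.0]
wrist_force: [0.1, 0.4, 0.8]
gripper_width: -0.1
grip_force: 0.3
```

>>> {"name": "jog_arm", "arguments": {
  "targets": [
    [0,-4,0,0],
    [-2,-15,0,0],
    [-4,-25,0,0],
    [-4,-25,-10,0],
    [-25,0,-25,0],
    [-25,20,-20,0],
    [-20,30,-15,0],
    [-20,30,0,0]
  ]
}}

```text
time: 8.95
position: [400.0, -28.7, 139.6]
ee_rot: [1.0, 0.007, 0.002, 0.001]
wrist_force: [1.4, -1.1, -0.3]
gripper_width: -0.3
grip_force: 0.0
```

>>> {"name": "jog_arm", "arguments": {
  "targets": [
    [0,36,0,0],
    [0,0,0,0],
    [0,0,0,0],
    [0,0,0,0]
  ]
}}

```text
time: 9.28
position: [400.4, -64.2, 137.3]
ee_rot: [1.0, 0.005, -0.0, -0.0]
wrist_force: [0.1, 0.2, 0.0]
gripper_width: 0.3
grip_force: 0.0
```

```bash
cat >> h.py <<'E'
from scipy.spatial.transform import Rotation as Ro
def proj(X,pos,q):
    m=env.camera_model("wrist");K=m["intrinsics"];T=m["tool_from_camera"]
    c=((np.asarray(X)-pos)@Ro.from_quat(q).as_matrix()-T[:3,3])@T[:3,:3]
    r=np.linalg.norm(c[...,:2],axis=-1);th=np.arctan2(r,c[...,2])
    return c[...,:2]*(th/r)[...,None]*K[0,0]+K[:2,2]
def rect(img,pos,q,z,x,y):
    g=np.stack(np.broadcast_arrays(x[:,None],y[None],z),-1).astype(float)
    p=proj(g,pos,q).astype(np.float32);return cv2.remap(cv2.GaussianBlur(img,(3,3),0),p,None,cv2.INTER_CUBIC)
E
python3 - <<'E'
from h import *
s=env.observe();i=env.read_camera("wrist");cv2.imwrite("pics/w5.png",i)
x=np.arange(485,545,1.);y=np.arange(20,-90,-.25)
for n,im,p,q in(("old",cv2.imread("pics/w4.png"),np.array([399.68,-50.89,139.68]),[9.99987054e-01,5.05621907e-03,-4.7476e-04,-3.19e-04]),("new",i,s["position"],s["ee_rot"])):
    r=cv2.cvtColor(rect(im,p,q,75,x,y),cv2.COLOR_BGR2GRAY).astype(float)
    best=None
    # model: bar = strip through pivot with lateral offset o; score = mean edge gradient at both edges
    g=np.gradient(r,axis=1)
    def score(v):
        th,o=v;c=8+o-(608.7-x)*np.tan(th);h=6/np.cos(th);S=0
        for sg in(1,-1):
            col=(20-(c+sg*h))/.25;k=np.clip(col.round().astype(int),2,len(y)-3)
            S=S+sg*g[np.arange(len(x)),k]
        return np.mean(S)
    R=max(((score((np.radians(a),o)),a,o) for a in np.arange(20,27,.1) for o in np.arange(-3,3,.25)))
    print(n,R)
T=np.array([[8.6,]])
cv2.imwrite("pics/v5.png",cv2.resize(cv2.convertScaleAbs(i[0:240,190:380],alpha=1.2),(475,600),interpolation=cv2.INTER_CUBIC))
E
```

```text
old (np.float64(17.833333333333332), np.float64(22.10000000000003), np.float64(-1.0))
new (np.float64(27.25), np.float64(23.300000000000047), np.float64(-0.25))
```

Arm now ≈23.5°, within about 1 mm of the coin's centre line. On to the lever: approach above the lever's left-near side.

>>> {"name": "jog_arm", "arguments": {
  "targets": [
    [0,0,-30,0],
    [0,0,-30,0],
    [26,-19,0,0],
    [27,-19,0,0],
    [27,-19,0,0],
    [26,-19,0,0],
    [26,-19,0,0],
    [26,-19,0,0]
  ]
}}

```text
time: 10.0
position: [558.0, 54.2, 197.0]
ee_rot: [1.0, 0.007, -0.0, -0.0]
wrist_force: [-0.4, -1.3, -0.2]
gripper_width: -0.0
grip_force: 0.0
```

>>> {"name": "jog_arm", "arguments": {
  "targets": [
    [26,-19,0,0],
    [28,-19,0,0],
    [0,0,0,0],
    [0,0,30,0],
    [0,0,30,0],
    [0,0,30,0],
    [0,0,2,0],
    [0,0,0,0]
  ]
}}

```text
time: 10.67
position: [609.9, 90.9, 104.3]
ee_rot: [1.0, 0.006, -0.002, -0.0]
wrist_force: [0.3, -1.2, 0.7]
gripper_width: 0.1
grip_force: 0.0
```

Run:
```python
from h import *
s=env.observe();print(s["position"],s["ee_rot"],s["wrist_force"])
i=env.read_camera("wrist");cv2.imwrite("pics/w6.png",i)
# lever angle: darkest ray at z=110 plane around pivot
m=cv2.cvtColor(i,cv2.COLOR_BGR2GRAY)
for a in range(30,62,3):
    t=np.radians(a);P=np.array([[608.7+r*np.cos(t),8+r*np.sin(t),110] for r in range(30,80,5)])
    p=proj(P,s["position"],s["ee_rot"]).round().astype(int);k=(p[:,0]>=0)&(p[:,0]<560)&(p[:,1]>=0)&(p[:,1]<420);p=p[k]
    print(a,k.sum(),m[p[:,1],p[:,0]].mean().round(0) if k.any() else None,end="; ")
```

```text
[609.93095258  90.93418596 104.26136658] [ 9.99979292e-01  6.16976098e-03 -1.82764811e-03 -9.96210327e-05] [ 0.32455095 -1.1971984   0.69912003]
30 10 150.0; 33 10 150.0; 36 10 107.0; 39 10 76.0; 42 10 21.0; 45 10 19.0; 48 10 19.0; 51 10 54.0; 54 10 57.0; 57 10 88.0; 60 10 97.0;
```

>>> {"name": "jog_arm", "arguments": {
  "targets": [
    [8,8,0,0],
    [6,6,0,0],
    [4,4,0,0],
    [4,4,0,0],
    [5,4,0,0],
    [6,4,0,0],
    [6,4,0,0],
    [6,4,0,0]
  ]
}}

```text
time: 11.38
position: [656.5, 52.1, 105.1]
ee_rot: [1.0, 0.005, -0.0, -0.0]
wrist_force: [-3.3, 0.9, 1.0]
gripper_width: -0.1
grip_force: 1.3
```

>>> {"name": "jog_arm", "arguments": {
  "targets": [
    [4,5,0,0],
    [3,5,0,0],
    [3,5,0,0],
    [3,5,0,0],
    [2,5,0,0],
    [1,5,0,0],
    [1,5,0,0],
    [1,5,0,0]
  ]
}}

```text
time: 12.05
position: [674.7, 12.1, 105.4]
ee_rot: [1.0, 0.005, 0.0, -0.0]
wrist_force: [-0.1, 2.5, -0.3]
gripper_width: -0.2
grip_force: 1.2
```

>>> {"name": "jog_arm", "arguments": {
  "targets": [
    [0,4,0,0],
    [0,4,0,0],
    [-1,4,0,0],
    [-1,4,0,0],
    [-1,3,0,0],
    [-1,3,0,0],
    [-1,2,0,0],
    [0,0,0,0]
  ]
}}

```text
time: 12.72
position: [669.8, -12.1, 105.4]
ee_rot: [1.0, 0.005, 0.0, 0.0]
wrist_force: [0.7, 0.3, -0.0]
gripper_width: -0.0
grip_force: 0.2
```

>>> {"name": "jog_arm", "arguments": {
  "targets": [
    [-1,1,0,0],
    [-1,1,0,0],
    [-1,1,0,0],
    [0,0,0,0]
  ]
}}

```text
time: 13.05
position: [667.1, -14.9, 105.5]
ee_rot: [1.0, 0.005, 0.0, 0.0]
wrist_force: [2.2, 0.0, -0.5]
gripper_width: 0.3
grip_force: 0.8
```

>>> {"name": "jog_arm", "arguments": {
  "targets": [
    [-1,1,0,0],
    [-1,1,0,0],
    [0,0,0,0]
  ]
}}

```text
time: 13.3
position: [665.8, -16.2, 105.6]
ee_rot: [1.0, 0.005, 0.001, -0.0]
wrist_force: [6.9, 3.6, -1.1]
gripper_width: 0.0
grip_force: 3.5
```

>>> {"name": "jog_arm", "arguments": {
  "targets": [
    [-0.7,0.7,0,0],
    [-0.7,0.7,0,0],
    [0,0,0,0]
  ]
}}

```text
time: 13.55
position: [665.5, -16.5, 105.7]
ee_rot: [1.0, 0.006, 0.003, -0.001]
wrist_force: [13.0, 8.0, -2.6]
gripper_width: -0.1
grip_force: 7.2
```

The force rose sharply to 15 N with hardly any motion: lever is at its stop. Back off, lift and clear the view.

>>> {"name": "jog_arm", "arguments": {
  "targets": [
    [3,-3,0,0],
    [8,-8,0,0],
    [8,-8,0,0],
    [0,0,-30,0],
    [0,0,-40,0],
    [0,0,-40,0],
    [0,0,-30,0],
    [0,0,0,0]
  ]
}}

```text
time: 14.22
position: [683.5, 0.8, 252.9]
ee_rot: [1.0, 0.005, 0.005, 0.001]
wrist_force: [0.8, -0.1, 0.8]
gripper_width: -0.1
grip_force: 0.0
```

>>> {"name": "jog_arm", "arguments": {
  "targets": [
    [-28,28,0,0],
    [-28,28,0,0],
    [-28,28,0,0],
    [-28,28,0,0],
    [-28,28,0,0],
    [-28,28,0,0],
    [-28,28,0,0],
    [-28,28,0,0]
  ]
}}

```text
time: 14.88
position: [458.7, -226.0, 245.0]
ee_rot: [1.0, 0.005, -0.001, -0.0]
wrist_force: [0.0, -0.9, 0.2]
gripper_width: 0.3
grip_force: 0.0
```

>>> {"name": "jog_arm", "arguments": {
  "targets": [
    [-28,28,0,0],
    [-28,28,0,0],
    [-28,28,0,0],
    [-28,28,0,0],
    [-20,34,0,0],
    [-14,36,0,0],
    [0,38,0,0],
    [0,0,0,0]
  ]
}}

```text
time: 15.55
position: [315.2, -451.9, 244.1]
ee_rot: [1.0, 0.003, -0.001, 0.0]
wrist_force: [-1.2, 0.3, -0.5]
gripper_width: 0.3
grip_force: 0.0
```

Run:
```python
from h import *
i=env.read_camera("top");t=env.read_camera("scene");cv2.imwrite("pics/t7.png",i);cv2.imwrite("pics/s7.png",t)
a=cv2.resize(i[150:270,210:345],None,fx=3,fy=3,interpolation=cv2.INTER_CUBIC)
b=cv2.resize(t[175:295,215:350],None,fx=2.9,fy=3,interpolation=cv2.INTER_CUBIC)
print(a.shape,b.shape);cv2.imwrite("pics/v7.png",cv2.convertScaleAbs(np.hstack([a,b]),alpha=1.5))
```

```text
(360, 405, 3) (360, 392, 3)
```

View pics/v7.png

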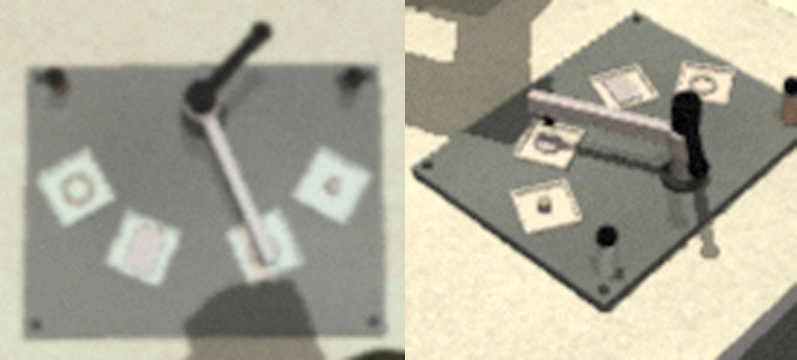

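Top view: lever ball at (261,31), swung to the right; bar end at (268,264) over the coin tray; vials and samples in place. A final numeric check.

Run:
```python
from h import *
f=lambda u,v:(210+(u+.5)/3-.5,150+(v+.5)/3-.5)
pv=np.array([608.7,7.8]);hub=px2w("top",f(203,97),108);print(hub)
for n,u,v,z in(("end",268,264,75),("mid",237,188,75),("ball",261,31,102)):
    w=px2w("top",f(u,v),z);d=pv-w;print(n,w,np.degrees(np.arctan2(d[1],d[0])),np.hypot(*d))
# bar midline by brightness centroid on plane z=75
i=cv2.cvtColor(cv2.imread("pics/t7.png"),cv2.COLOR_BGR2GRAY).astype(float)
m=env.camera_model("top");C=[]
for r in np.arange(45,110,2.):
    o=np.arange(-14,14.1,.5);t=np.radians(23.7)
    P=np.c_[pv[0]-r*np.cos(t)-o*np.sin(t)*-1*-1,pv[1]-r*np.sin(t)+o*np.cos(t),0*o+75]
    c=P@m["R"].T+m["t"];uv=(c@m["intrinsics"].T);uv=(uv[:,:2]/uv[:,2:]).astype(np.float32)
    v=cv2.remap(i,uv[None],None,1)[0];w=np.clip(v-np.percentile(v,60),0,None)
    C.append((r,(w*o).sum()/w.sum()))
C=np.array(C);k=np.polyfit(C[:,0],C[:,1],1);print("slope deg",np.degrees(k[0]),"offset at 140",np.polyval(k,140),"at 0",k[1])
```

```text
[607.57347692   5.91553557]
end [461.55950534 -53.41081306] 22.587432450109308 159.36464100576472
mid [530.46852918 -25.0511394 ] 22.778621448645467 84.84904470222189
ball [670.14845822 -45.75645421] 138.9256647413684 81.51200405422688
slope deg -0.18715826501082666 offset at 140 -1.2389605203925407 at 0 -0.7816466078462772
```

```bash
python3 -c "
from station import env
print(env.sign_off())"
```

```text
the job is handed in; nothing more can be done
None
```

I pushed the probe arm over the coin cell, to within about 1 mm of its centre line by my measurements, then pushed the clamp lever clockwise to its stop. The job is handed in with the robot clear of everything; no result came back.

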